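Slide the butter dish home between the jars

TASK

Push the butter dish along the counter, lengthwise through the narrow gap between the two squat jars, and on until its short end rests flush against the wooden rail behind them. Only push it with the fingers: do not grasp, lift or tip it, and leave the salt shaker, the mug and the soap bottle where they stand. Then take the hand away.

Things in the scene. Friction and masses are not known exactly. Their poses are not given: they have to be found in the camera images.
- station: Fixed station: two squat stoneware jars with wooden lids and a wooden stop rail behind them, fastened to the counter on a metal sheet under 1 mm thick (no step). Origin: on the counter, midway between the jars. x points horizontally through the gap from the open side to the rail (the way to push), y across the gap, z up. Jar centres at x = 0, y = +85 and -85 mm.
- gap (a point): Centre of the gap between the jars, 20 mm above the station's origin; axes as the station. Each jar is 70 mm in diameter and 48 mm tall, so the gap is 100 mm wide at its neck.
- rail_face (a point): Middle of the rail's face that looks towards the gap, 175 mm from the station's origin along its x, 15 mm above the counter; axes as the station. The rail is 170 mm long along y, 18 mm thick, 30 mm tall.
- butter_dish: Loose white ceramic butter dish, flat wooden lid fixed on: a block 120 mm long (its x), 92 wide (its y), 42 tall plus a 6 mm ridge on top, upright flat sides, edges rounded by 6 mm, 0.3 to 0.6 kg. Origin: centre of its underside. Starts on the open side, centre 150 to 210 mm before the gap's centre, up to 40 mm off its middle line, its x within 0.3 rad of the station's x.
- shaker: Bystander: loose white salt shaker with a metal top, 40 mm in diameter, 75 mm tall, on one side behind the jars. Origin: centre of its underside.
- mug: Bystander: loose blue mug, 80 mm in diameter at the rim, 90 mm tall, handle along its y. Origin: centre of its underside.
- soap_bottle: Bystander: loose amber soap bottle with a white pump, 60 mm in diameter, 168 mm tall, just past the far end of the rail. Origin: centre of its underside.
Mind the look-alikes: they are no part of the job. What is shaped like the butter_dish but green is not meant.

How it is judged:
On the way, in this order (a step that is already met when the one before it is completed fails the run):
1. the butter dish is in the gap between the jars (x of butter_dish in the frame of station between -0.04 and 0.04 m and y of butter_dish in the frame of station between -0.02 and 0.02 m), for 0.1 s.
2. the butter dish is through the gap and against the rail (x of butter_dish in the frame of station between 0.109 and 0.12 m and y of butter_dish in the frame of station between -0.025 and 0.025 m and angle between the x axis of butter_dish and the x axis of station, either way round below 0.08 rad and height (world z) of butter_dish below 0.004 m), for 0.2 s.
At the end, for the whole second after the job is handed in: The butter dish stands flat on the counter beyond the jars, its end within 6 mm of the rail's face and square to it within 0.08 rad (4.5 degrees), its centre within 25 mm of the middle line of the gap, at rest (all of step 2 and linear speed of butter_dish below 0.01 m/s); the robot touches nothing.
It fails at once if the butter dish is lifted (more than 10 mm) or tipped (more than 0.15 rad) (height (world z) of butter_dish above 0.01 m or angle between butter_dish's own z axis and vertical above 0.15 rad).
It fails at once if the salt shaker is moved more than 15 mm or tipped (distance of shaker from where it was at the start of the episode above 0.015 m or angle between shaker's own z axis and vertical above 0.25 rad).
It fails at once if the mug is moved more than 15 mm or tipped (distance of mug from where it was at the start of the episode above 0.015 m or angle between mug's own z axis and vertical above 0.25 rad).
It fails at once if the soap bottle is moved more than 15 mm or tipped (distance of soap_bottle from where it was at the start of the episode above 0.015 m or angle between soap_bottle's own z axis and vertical above 0.25 rad).
It also fails if it takes over 72 s, if anything falls off the work surface, if the arm or the gripper's body presses on something with over 40 N, if the wrist force passes 120 N, or if a joint passes its speed limit or range.

ROBOT

A 6-joint arm with a two-finger parallel gripper is mounted at the origin on the work surface. World frame = base frame: x ahead of the robot, y to its left, z up, the work surface at z = 0. Lengths are in m, angles in rad, forces in N, time in s.
With the tool pointing down it reaches from about 0.35 to 0.925 m from the base axis. Payload 6.4 kg.
Tool frame: the origin (TCP) lies midway between the tips of the shut fingers; the grasp point (between the pads) lies 19 mm behind it; y points along the fingers, z is the direction in which the jaws open and shut, and the axes are right-handed (so a half turn about y gives the same grasp; the last joint's range is limited). The gripper opens to 94 mm and grips with 3 to 60 N. Pads are 16 mm wide; open, the fingers measure 119 mm over their backs; the gripper's body (75 mm by 177 mm) begins 78 mm behind the grasp point.
Start: joints at [1.169, 0.245, 1.558, -0, 1.339, -0.174], TCP at [0.147, 0.633, 0.205] pointing down, gripper open.
Joint ranges: [-3.13, 3.13], [-1.02, 2.26], [0.13, 2.54], [-0.95, 4.09], [0.21, 2.88], [-2.74, 2.74]. Speed limits (rad/s): [2.57, 2.57, 3.14, 3.14, 3.14, 3.14].

INTERFACE

Orientations are given as a unit quaternion [x, y, z, w].
In Python, from station import ctrl, optics gives the robot as it stands.
- The arm moves only by the tool apply_moves, never from a script. Its argument "series" is text: rows parted by semicolons, each of 7 numbers parted by spaces: the shift along the tool's x, y, z in cm, then the turn, a rotation vector about the tool's x, y, z in degrees, then the finger opening in cm, from 0 to 9.4. In form: tx ty tz wx wy wz gripper; .... A call has 1 to 20 rows; each row is the pose to reach, as a shift and turn from the pose commanded when the call began, along the tool's axes at that moment; what a row does not reach only later rows make up. A row lasts 1/8 s, in which the tool goes at most 62.5 mm and 10.7 degrees, less where a joint would pass 70% of its speed; a pose out of reach is approached as far as the arm can. A call with a gripper value outside its range is refused whole. The fingers move at their own pace and stop on an object; "force" is the grip in N (left out, the last holds). Time passes only in rows, so rows that repeat a pose let the fingers close. It gives the time, the measured TCP pose, the force and the opening at its end, in the units of the state.
- ctrl.state(): the state, without advancing time (a new reading comes with each control period).
- optics.snapshot(name): name is "scene" or "side" or "wrist"; returns the picture (400x640x3 uint8, red, green, blue); there is no depth.
- optics.calibration(name): a dict with "camera_matrix" (3x3 intrinsics, pixels), "camera_from_world" (4x4, takes a point from world to camera coordinates). Camera axes: x right, y down, z forward; pixel columns grow to the right and rows downward; lengths in m; the calibration is good to about 2 mm. A picture is of the moment at which its call begins: read the wrist's pose just before it. calibration takes no time and is no camera call; for the wrist camera it gives the pose at the moment of the call.
- ctrl.job_done(): hands the job in, once; it reports no verdict.
Trained networks look in the newest picture that a camera, given by its name, has taken for a name from the list of things; names that differ only in an ending like _2 or _b are one class to them, and where a whole thing is asked for, a point or a joint stands for the part that bears it (a point fixed in the world has none). Each returns a list of dicts, best first, with "p" (0 to 1); they miss things now and then, are a little off and sometimes report something else, mostly with a low value. They report only what shows in the picture. A call takes as long as a camera call. They do not tell look-alikes from the thing itself.
- optics.find_in(thing, camera): "bbox" ([centre column, centre row, width, height] in pixels, round what is visible of it).
- optics.masks_of(thing, camera): "mask" (400x640 bool, what is visible of it) and "bbox" ([centre column, centre row, width, height] in pixels, round what is visible of it).
- optics.place_of(thing, camera): "xy" ([column, row] in pixels: a listed point, or the origin of a listed thing).
The state is a dict: "t": time; "joint_pos": joint angles; "joint_velocities": joint speeds; "tau": joint torques, N m; "tcp_pos": TCP position; "tool_rot": TCP orientation; "ft_force": force on the tool from outside, world axes, zero at the start; "wrist_torque": the same for the moment, N m; "width": opening from 0.0 (shut) to 1.0 (fully open).
Only numpy, scipy, OpenCV 4.12 (cv2) and the standard library are available. Lean on these libraries where they do the work, as an engineer would, in place of code of your own. Each camera call takes 0.05 s, during which the arm holds its last target. There are 200 camera calls.

## Working session

There is one attempt and no reset: what is moved stays moved. The work goes in short steps, Python scripts to look and compute and a tool call to move; the robot and the scene stay as the last step left them, time stands still between calls to the robot, and variables do not carry over. Pictures are saved under pics/ and viewed, about 8 in all and at most 12, crops included, and the job is handed in when it is done.

Besides the shell and the picture viewer there is one more tool, called after "Request:" as a command line: name --argument value ..., lists and objects as JSON in quotes. apply_moves: Moves the arm, as the interface text tells. Its arguments: {"type":"object","properties":{"series":{"type":"string"},"force":{"type":"number"}},"required":["series"]}

```bash
ls; mkdir -p pics; python3 - <<'E'
from station import ctrl, optics
import cv2,numpy as np
print(ctrl.state())
for c in ["scene","side"]:
    im=optics.snapshot(c); cv2.imwrite(f"pics/{c}0.png",im[:,:,::-1])
    k=optics.calibration(c); print(c,k)
    for t in ["butter_dish","station","gap","rail_face","shaker","mug","soap_bottle"]:
        print(t,[(np.round(d["xy"]).tolist(),round(d["p"],2)) for d in optics.place_of(t,c)])
E
```

```text
pics
{'t': 0.0, 'joint_pos': array([ 1.16888662e+00,  2.45827961e-01,  1.55899768e+00, -4.25200506e-06,
        1.33870013e+00, -1.74105259e-01]), 'joint_velocities': array([ 1.27769469e-05,  3.69087049e-04,  7.25178845e-05, -6.02054388e-04,
       -1.19100404e-03,  1.34412237e-03]), 'tau': array([ 1.58535862e-03, -4.15830874e+01, -3.14604485e+01,  6.85845455e-02,
        3.32562660e-02, -1.46704574e-04]), 'tcp_pos': array([0.14655588, 0.63264652, 0.20434527]), 'tool_rot': array([ 0.70318027, -0.08055934,  0.08017388, -0.70186882]), 'ft_force': array([ 0.09086396,  0.05065351, -0.38294109]), 'wrist_torque': array([ 0.06846063,  0.0217576 , -0.06393535]), 'width': 1.0024514195895913}
scene {'camera_matrix': array([[451.25592422,   0.        , 321.33324099],
       [  0.        , 451.25592422, 197.81915328],
       [  0.        ,   0.        ,   1.        ]]), 'camera_from_world': array([[-0.34115964,  0.93983421, -0.0179374 ,  0.17983767],
       [ 0.67725536,  0.23252099, -0.69803952, -0.3830015 ],
       [-0.6518706 , -0.25029111, -0.71583453,  1.8454088 ],
       [ 0.        ,  0. 
[... 461 characters left out ...]
],
       [  0.        , 439.72989055, 195.65196529],
       [  0.        ,   0.        ,   1.        ]]), 'camera_from_world': array([[ 0.86873764, -0.49516416, -0.01036145, -0.50099921],
       [-0.39296608, -0.67640161, -0.62294344,  0.2859706 ],
       [ 0.30145076,  0.54524611, -0.78219826,  1.05706718],
       [ 0.        ,  0.        ,  0.        ,  1.        ]])}
butter_dish [([424.0, 210.0], 0.98), ([396.0, 348.0], 0.9), ([313.0, 336.0], 0.89), ([352.0, 266.0], 0.73)]
station [([315.0, 216.0], 0.89)]
gap [([316.0, 212.0], 0.65), ([319.0, 216.0], 0.43)]
rail_face [([292.0, 171.0], 0.57)]
shaker [([249.0, 210.0], 0.86)]
mug [([242.0, 131.0], 0.58)]
soap_bottle [([332.0, 151.0], 0.62)]
```

View pics/scene0.png

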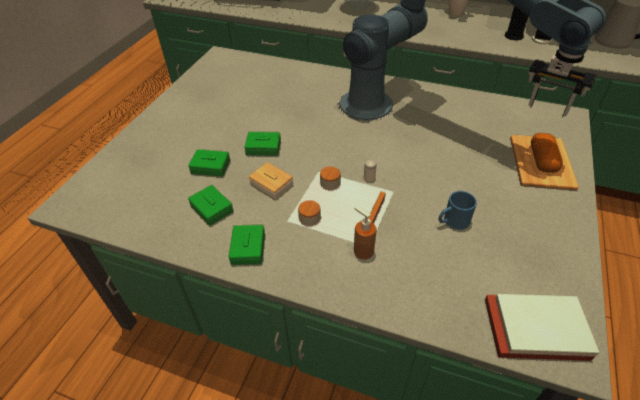

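View pics/side0.png

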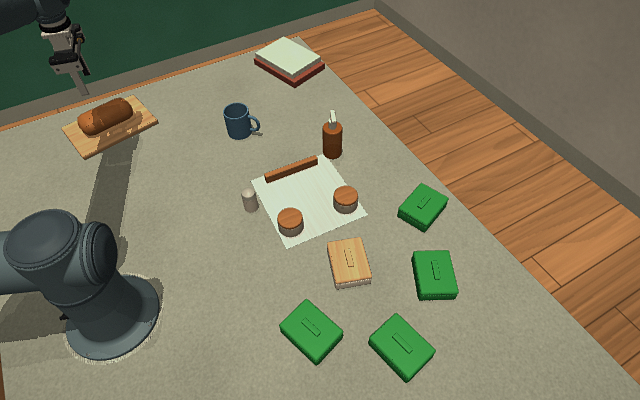

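The dish with a wooden lid and white sides is at scene (270,182) and side (349,262). The look-alikes are the four green blocks, at scene (263,142), (209,162), (211,204) and (247,244). I'll rectify both views to lid height to confirm and measure.

```bash
cat > h.py <<'E'
from station import ctrl, optics
import cv2, numpy as np
def ray(c,uv,z,k=None):
    k=k or optics.calibration(c); K=k["camera_matrix"]; T=k["camera_from_world"]
    H=K@np.c_[T[:3,0],T[:3,1],T[:3,2]*z+T[:3,3]]
    p=np.linalg.solve(H,np.array([uv[0],uv[1],1.])); return p[:2]/p[2]
def rect(im,c,z,x0,y0,w,h,s=1000):  # top view: col -> world y decreasing, row -> world x decreasing
    k=optics.calibration(c); K=k["camera_matrix"]; T=k["camera_from_world"]
    H=K@np.c_[T[:3,0],T[:3,1],T[:3,2]*z+T[:3,3]]
    A=np.array([[0,-1/s,x0],[-1/s,0,y0],[0,0,1]])  # (col,row)->world
    return cv2.warpPerspective(im,H@A,(w,h),flags=cv2.INTER_LINEAR|cv2.WARP_INVERSE_MAP)
def proj(c,P):
    k=optics.calibration(c);q=k["camera_matrix"]@(k["camera_from_world"]@np.r_[P,1])[:3];return q[:2]/q[2]
E
python3 - <<'E'
from h import *
for c,pts in {"scene":dict(dish=(270,186),st=(322,201),rail=(374,211),sh=(364,178),mug=(458,219),soap=(363,252)),"side":dict(dish=(352,266),st=(315,216),rail=(292,171),sh=(249,210),mug=(242,131),soap=(332,151))}.items():
    for n,p in pts.items(): print(c,n,ray(c,p,0.015 if n=="rail" else 0).round(3))
E
```

```text
scene dish [ 0.565 -0.17 ]
scene st [0.574 0.019]
scene rail [0.576 0.193]
scene sh [0.425 0.118]
scene mug [0.51  0.445]
scene soap [0.73  0.203]
side dish [ 0.568 -0.175]
side st [0.562 0.012]
side rail [0.579 0.182]
side sh [0.411 0.124]
side mug [0.523 0.435]
side soap [0.732 0.206]
```

```bash
python3 - <<'E'
from h import *
from scipy.optimize import least_squares
X0,Y0,W,H=0.75,0.28,580,400
pan=[]
for c in ["scene","side"]:
    im=cv2.imread(f"pics/{c}0.png")
    def blobs(z,amin,amax):
        r=rect(im,c,z,X0,Y0,W,H); h=cv2.cvtColor(r,cv2.COLOR_BGR2HSV)
        m=((h[...,0]<24)&(h[...,1]>95)&(h[...,2]>90)).astype(np.uint8)*255
        m=cv2.morphologyEx(m,cv2.MORPH_OPEN,np.ones((5,5)))
        out=[]
        for k in cv2.findContours(m,cv2.RETR_EXTERNAL,cv2.CHAIN_APPROX_NONE)[0]:
            a=cv2.contourArea(k)
            if amin<a<amax:
                (u,v),(w,hh),an=cv2.minAreaRect(k)
                out.append((round(X0-v/1000,4),round(Y0-u/1000,4),round(w),round(hh),round(an,1),a))
        return r,m,out
    for z in (0.048,0.042,0.030):
        r,m,o=blobs(z,800,14000); print(c,z); [print("   ",q) for q in o]
        if z==0.042: pan.append(r)
cv2.imwrite("pics/rect.png",cv2.resize(np.vstack(pan),None,fx=.74,fy=.74))
E
```

```text
scene 0.048
    (0.4941, 0.0193, 88, 70, 71.6, 4671.5)
    (0.5694, -0.1617, 132, 103, 19.2, 12678.0)
    (0.6148, 0.188, 197, 64, 85.0, 4912.0)
    (0.6702, 0.0075, 70, 93, 5.3, 4381.5)
scene 0.042
    (0.488, 0.0169, 89, 70, 74.1, 4729.5)
    (0.5633, -0.165, 133, 103, 19.0, 12831.0)
    (0.6093, 0.1869, 198, 64, 85.0, 4956.0)
    (0.664, 0.0048, 71, 92, 8.5, 4412.0)
scene 0.03
    (0.4756, 0.0128, 90, 71, 73.3, 4840.5)
    (0.5521, -0.1715, 134, 104, 19.3, 13123.5)
    (0.5986, 0.1845, 201, 66, 84.8, 5087.0)
    (0.6537, 0.0002, 72, 92, 9.0, 4513.5)
side 0.048
    (0.485, 0.011, 66, 66, 90.0, 3463.5)
    (0.5539, -0.1757, 121, 92, 19.2, 10685.5)
    (0.5732, 0.1746, 19, 165, 3.1, 2864.0)
    (0.6545, 0.002, 67, 66, 90.0, 3538.0)
    (0.7405, 0.2525, 19, 55, 90.0, 835.5)
side 0.042
    (0.487, 0.015, 66, 66, 90.0, 3485.5)
    (0.5559, -0.1729, 121, 92, 19.1, 10819.5)
    (0.5751, 0.1795, 20, 167, 3.2, 2920.5)
    (0.6575, 0.006, 67, 66, 90.0, 3581.5)
side 0.03
    (0.4905, 0.0235, 67, 67, 90.0, 3584.5)
    (0.5599, -0.1671, 123, 93, 19.3, 11105.0)
    (0.5794, 0.1899, 20, 169, 3.3, 2995.0)
    (0.663, 0.0135, 68, 67, 90.0, 3670.5)
```

View pics/rect.png

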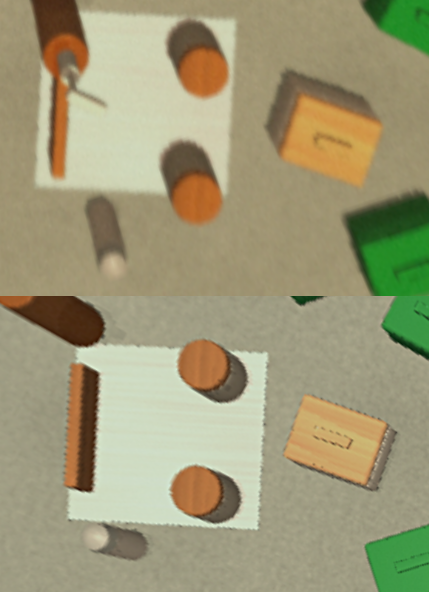

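The dish is confirmed: wooden lid over white sides, at (340,442) in the lower panel, with the jars at (204,364) and (196,491) and the rail at (78,427). Its size measures 121x92 and the rail is 184 mm from the origin, both as given. Next I'll work out the approach.

```bash
cat >> h.py <<'E'
from scipy.spatial.transform import Rotation as R
O=np.array([.572,.010]); PHI=np.deg2rad(3.1)   # station x = world +y turned PHI towards world +x
SX=np.array([np.sin(PHI),np.cos(PHI)]); SY=np.array([-np.cos(PHI),np.sin(PHI)])
def w2s(p): d=np.asarray(p)[:2]-O; return np.array([d@SX,d@SY])
def s2w(p): return O+p[0]*SX+p[1]*SY
def info(): s=ctrl.state(); q=R.from_quat(s["tool_rot"]); return s,q
def goal(sx,sy,z,th):
    """station pos of TCP, height, push heading th (station frame): tool shift cm + rotvec deg"""
    s,q=info(); h=np.cos(th)*SX+np.sin(th)*SY; hd=np.r_[h,0]
    best=None
    for sg in (1,-1):
        yt=np.array([0,0,-1.]); xt=sg*hd; zt=np.cross(xt,yt)
        r=(q.inv()*R.from_matrix(np.c_[xt,yt,zt])).as_rotvec(degrees=True)
        if best is None or np.linalg.norm(r)<np.linalg.norm(best[0]): best=(r,sg)
    d=q.inv().apply(np.r_[s2w((sx,sy)),z]-s["tcp_pos"])*100
    return d.round(2),best[0].round(1),best[1]
E
python3 - <<'E'
from h import *
s,q=info(); print(q.as_matrix().round(3)); print(w2s((.559,-.170)))
print("above start", goal(-.27,.028,.25,-.28), goal(-.27,.028,.25,0)); print(s2w((-.27,.028)))
for p in [(424,210),(396,348),(313,336),(435,275)]: print("green",w2s(ray("side",p,0)).round(3))
E
```

```text
[[ 0.974  0.     0.226]
 [-0.226  0.     0.974]
 [ 0.    -1.     0.   ]]
[-0.18043963  0.00324679]
above start (array([ 57.4 ,  -4.45, -78.19]), array([ -0. , -83.9,   0. ]), 1) (array([ 57.4 ,  -4.45, -78.19]), array([-0., 80., -0.]), -1)
[ 0.52943969 -0.25809069]
green [-0.12  -0.274]
green [-0.415  0.008]
green [-0.305  0.164]
green [-0.303 -0.18 ]
```

Request:
apply_moves --series "0 -4.5 0 0 0 0 6; 10 -4.5 -13 0 16 0 6; 20 -4.5 -26 0 32 0 6; 30 -4.5 -39 0 48 0 6; 40 -4.5 -52 0 64 0 6; 50 -4.5 -65 0 80 0 6; 57.4 -4.5 -78.2 0 96 0 6; 57.4 -4.5 -78.2 0 96 0 6; 57.4 -4.5 -78.2 0 96 0 6; 57.4 -4.5 -78.2 0 96 0 6; 57.4 -4.5 -78.2 0 96 0 6; 57.4 -4.5 -78.2 0 96 0 6; 57.4 -4.5 -78.2 0 96 0 6; 57.4 -4.5 -78.2 0 96 0 6; 57.4 -4.5 -78.2 0 96 0 6; 57.4 -4.5 -78.2 0 96 0 6; 57.4 -4.5 -78.2 0 96 0 6; 57.4 -4.5 -78.2 0 96 0 6; 57.4 -4.5 -78.2 0 96 0 6; 57.4 -4.5 -78.2 0 96 0 6"

```text
t: 3.3
tcp_pos: [0.5292, -0.257, 0.2507]
tool_rot: [0.411, -0.576, 0.576, -0.411]
ft_force: [-0.1, 0.1, 0.3]
width: 0.641
```

Request:
apply_moves --series "0 5 0 0 0 0 6; 0 10 0 0 0 0 6; 0 15 0 0 0 0 6; 0 19 0 0 0 0 6; 0 22 0 0 0 0 6; 0 23.5 0 0 0 0 6; 0 23.5 0 0 0 0 6; 0 23.5 0 0 0 0 6"

```text
t: 4.3
tcp_pos: [0.5304, -0.2587, 0.0171]
tool_rot: [0.41, -0.575, 0.577, -0.411]
ft_force: [-1.4, 0.2, 0.9]
width: 0.639
```

```bash
python3 - <<'E'
from h import *
s,q=info(); print(s["tcp_pos"],w2s(s["tcp_pos"]),q.as_matrix().round(3))
ims=[optics.snapshot(c)[:,:,::-1].copy() for c in ("side","scene")]
cv2.imwrite("pics/s1.png",np.vstack([i[130:330,130:530] for i in ims]))
E
```

```text
[ 0.53043596 -0.25873657  0.01711754] [-0.27059106  0.02697027] [[-0.326  0.002  0.945]
 [-0.945 -0.002 -0.326]
 [ 0.001 -1.     0.003]]
```

View pics/s1.png

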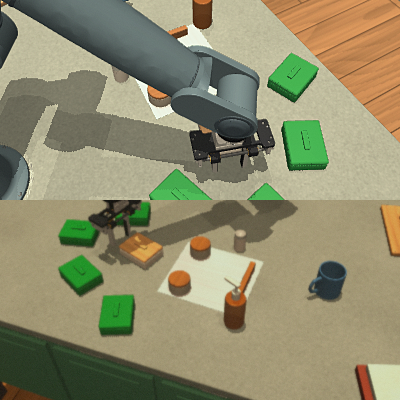

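Request:
apply_moves --series "-1 0 0 0 0 0 6; -1.6 0 0 0 0 0 6; -2 0 0 0 0 0 6; -2.2 0 0 0 0 0 6; -2.4 0 0 0 0 0 6; -2.6 0 0 0 0 0 6; -2.8 0 0 0 0 0 6"

```text
t: 5.28
tcp_pos: [0.5385, -0.2321, 0.0155]
tool_rot: [0.41, -0.576, 0.576, -0.41]
ft_force: [-0.2, -2.2, -0.3]
width: 0.638
```

```bash
cat >> h.py <<'E'
def dish_scene(name,view=None):
    """lid pose in station frame from the scene camera: yellowish lid (brighter than jar wood), top plane z=.042"""
    im=optics.snapshot("scene")[:,:,::-1].copy()
    r=rect(im,"scene",.042,.75,.28,580,400); h=cv2.cvtColor(r,cv2.COLOR_BGR2HSV)
    m=((h[...,0]>11)&(h[...,0]<24)&(h[...,1]>110)&(h[...,2]>150)).astype(np.uint8)*255
    m=cv2.morphologyEx(m,cv2.MORPH_CLOSE,np.ones((9,9))); m=cv2.morphologyEx(m,cv2.MORPH_OPEN,np.ones((7,7)))
    k=max(cv2.findContours(m,cv2.RETR_EXTERNAL,cv2.CHAIN_APPROX_NONE)[0],key=cv2.contourArea)
    b=cv2.minAreaRect(k); bx=cv2.boxPoints(b)
    e=bx[1]-bx[0]; f=bx[2]-bx[1]; e=e if np.hypot(*e)>np.hypot(*f) else f
    d=np.array([-e[1],-e[0]]); a=np.arctan2(d@SY,d@SX); a=(a+np.pi/2)%np.pi-np.pi/2
    cv2.drawContours(r,[bx.astype(int)],0,(255,0,0),1); cv2.imwrite(f"pics/{name}.png",r)
    c=(.75-b[0][1]/1000,.28-b[0][0]/1000)
    print("dish",w2s(c).round(4),"ang",round(a,3),"size",np.round(b[1]),cv2.contourArea(k))
E
python3 - <<'E'
from h import *
s,q=info(); print(s["tcp_pos"],w2s(s["tcp_pos"]),s["ft_force"],s["t"])
dish_scene("d1")
E
```

```text
[ 0.53845346 -0.2321046   0.0154871 ] [-0.24356447  0.02040472] [-0.16040603 -2.17435037 -0.2738543 ] 5.275
dish [-0.1623 -0.0042] ang -0.243 size [96. 95.] 5847.0
```

View pics/d1.png

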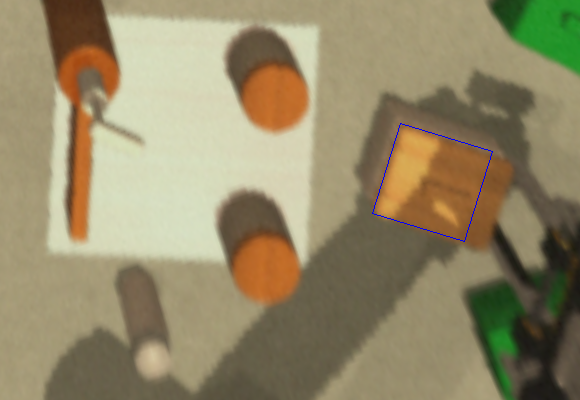

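Request:
apply_moves --series "-0.35 0 0.24 0 -2 0 6; -0.71 0 0.46 0 -4 0 6; -1.08 0 0.67 0 -6 0 6; -1.46 0 0.88 0 -8 0 6; -1.84 0 1.07 0 -10 0 6; -2.23 0 1.24 0 -12 0 6; -2.63 0 1.4 0 -14 0 6; -3.03 0 1.54 0 -16 0 6; -3.03 0 1.54 0 -16 0 6; -3.03 0 1.54 0 -16 0 6"

```text
t: 6.58
tcp_pos: [0.5628, -0.2077, 0.0153]
tool_rot: [-0.486, 0.513, -0.513, 0.487]
ft_force: [-0.2, 0.7, 0.1]
width: 0.64
```

```bash
sed -i 's/(h\[...,0\]>11)&(h\[...,0\]<24)&(h\[...,1\]>110)&(h\[...,2\]>150)/(h[...,0]>13)\&(h[...,0]<26)\&(h[...,1]>110)\&(h[...,2]>70)/' h.py
python3 - <<'E'
from h import *
s,q=info(); print(s["tcp_pos"],w2s(s["tcp_pos"]),s["ft_force"],s["t"])
x=-q.as_matrix()[:2,0]; print("hand heading",np.arctan2(x@SY,x@SX))
dish_scene("d2")
r=cv2.cvtColor(cv2.imread("pics/d1.png"),cv2.COLOR_BGR2HSV)
for u,v in [(415,155),(490,180),(470,170),(275,95),(267,268)]: print(r[v,u])
E
```

```text
[ 0.56279461 -0.20772731  0.01534423] [-0.21790652 -0.00258251] [-0.228107    0.7119676   0.07628423] 6.575
hand heading 0.0007405906421163703
dish [-0.1457 -0.0042] ang 0.005 size [126. 101.] 12022.5
[ 17 162 215]
[ 14 169 128]
[ 14 170 147]
[ 13 198 187]
[ 13 202 186]
```

View pics/d2.png

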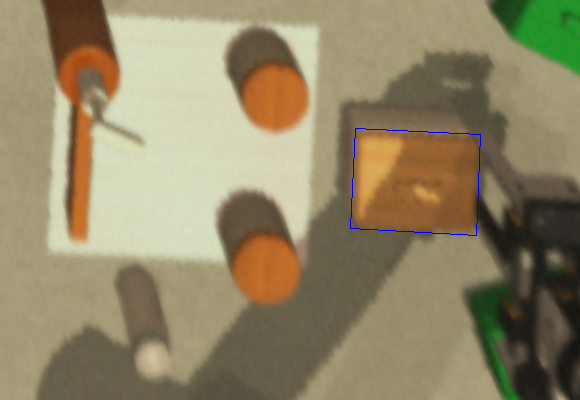

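Dish is square to the gap and about centred (lid corners (356,134)-(476,235)). I'll push straight into the neck.

Request:
apply_moves --series "-0.4 0 0 0 0 0 6; -0.9 0 0 0 0 0 6; -1.4 0 0 0 0 0 6; -1.9 0 0 0 0 0 6; -2.4 0 0 0 0 0 6; -2.9 0 0 0 0 0 6; -3.4 0 0 0 0 0 6; -3.9 0 0 0 0 0 6; -4.4 0 0 0 0 0 6; -4.9 0 0 0 0 0 6; -5.4 0 0 0 0 0 6; -5.9 0 0 0 0 0 6; -6.4 0 0 0 0 0 6; -6.9 0 0 0 0 0 6; -7.4 0 0 0 0 0 6; -7.8 0 0 0 0 0 6; -8.1 0 0 0 0 0 6; -8.1 0 0 0 0 0 6"

```text
t: 8.88
tcp_pos: [0.5674, -0.1268, 0.0156]
tool_rot: [-0.486, 0.513, -0.513, 0.487]
ft_force: [-1.1, -0.7, 0.9]
width: 0.638
```

```bash
python3 - <<'E'
from h import *
s,q=info(); print(s["tcp_pos"],w2s(s["tcp_pos"]),s["ft_force"],s["t"])
x=-q.as_matrix()[:2,0]; print("hand heading",np.arctan2(x@SY,x@SX))
dish_scene("d3")
E
```

```text
[ 0.56736298 -0.12683122  0.01557942] [-0.13688176 -0.00276944] [-1.0745419  -0.73839668  0.90452308] 8.875
hand heading 0.0008300179237080817
dish [-0.0649 -0.0033] ang 0.025 size [125. 113.] 12129.5
```

View pics/d3.png

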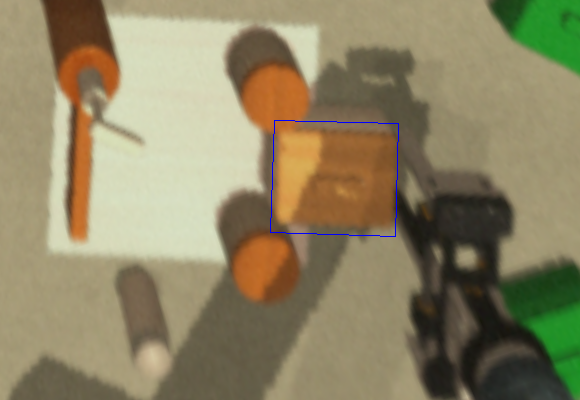

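Lid spans rows 128–228 and is entering between the jars without contact. Continuing.

Request:
apply_moves --series "-0.4 0 0 0 0 0 6; -0.9 0 0 0 0 0 6; -1.4 0 0 0 0 0 6; -1.9 0 0 0 0 0 6; -2.4 0 0 0 0 0 6; -2.9 0 0 0 0 0 6; -3.4 0 0 0 0 0 6; -3.9 0 0 0 0 0 6; -4.4 0 0 0 0 0 6; -4.9 0 0 0 0 0 6; -5.4 0 0 0 0 0 6; -5.9 0 0 0 0 0 6; -6.4 0 0 0 0 0 6; -6.9 0 0 0 0 0 6; -7.4 0 0 0 0 0 6; -7.9 0 0 0 0 0 6; -8.4 0 0 0 0 0 6; -8.8 0 0 0 0 0 6; -9 0 0 0 0 0 6"

```text
t: 11.3
tcp_pos: [0.5721, -0.0372, 0.0156]
tool_rot: [0.487, -0.513, 0.513, -0.487]
ft_force: [-0.0, -5.6, 4.8]
width: 0.638
```

```bash
python3 - <<'E'
from h import *
s,q=info(); print(s["tcp_pos"],w2s(s["tcp_pos"]),s["ft_force"],s["t"])
dish_scene("d4")
E
```

```text
[ 0.5721136  -0.0371822   0.01556543] [-0.04710702 -0.00266499] [-0.01289481 -5.60403056  4.75250935] 11.3
dish [0.0247 0.0018] ang 0.014 size [123. 119.] 12214.5
```

View pics/d4.png

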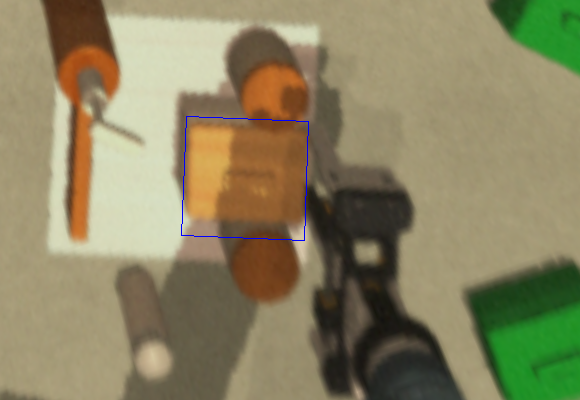

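Request:
apply_moves --series "-0.4 0 0 0 0 0 5.2; -0.9 0 0 0 0 0 5.2; -1.4 0 0 0 0 0 5.2; -1.9 0 0 0 0 0 5.2; -2.4 0 0 0 0 0 5.2; -2.9 0 0 0 0 0 5.2; -3.4 0 0 0 0 0 5.2; -3.9 0 0 0 0 0 5.2; -4.4 0 0 0 0 0 5.2; -4.9 0 0 0 0 0 5.2; -5.4 0 0 0 0 0 5.2; -5.9 0 0 0 0 0 5.2; -6.4 0 0 0 0 0 5.2; -6.9 0 0 0 0 0 5.2; -7.3 0 0 0 0 0 5.2; -7.7 0 0 0 0 0 5.2; -8.1 0 0 0 0 0 5.2; -8.4 0 0 0 0 0 5.2; -8.5 0 0 0 0 0 5.2"

```text
t: 13.72
tcp_pos: [0.5766, 0.0477, 0.0155]
tool_rot: [0.487, -0.513, 0.513, -0.487]
ft_force: [0.3, -1.8, -1.6]
width: 0.555
```

```bash
python3 - <<'E'
from h import *
s,q=info(); print(s["tcp_pos"],w2s(s["tcp_pos"]),s["ft_force"],s["t"])
dish_scene("d5")
E
```

```text
[0.57657864 0.04768406 0.01546304] [ 0.03787653 -0.00253403] [ 0.26873146 -1.80010616 -1.58451976] 13.725
dish [ 0.1161 -0.0067] ang 0.009 size [137. 100.] 11079.0
```

View pics/d5.png

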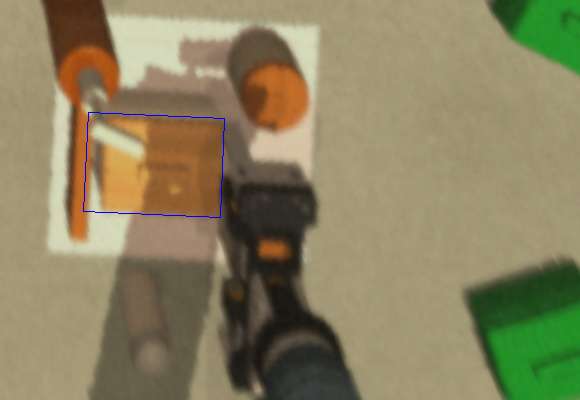

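Almost at the rail: the lid's far edge is at column ~103, the rail at ~80. Creeping on while watching the force.

Request:
apply_moves --series "-0.1 0 0 0 0 0 5.2; -0.2 0 0 0 0 0 5.2; -0.3 0 0 0 0 0 5.2; -0.4 0 0 0 0 0 5.2; -0.5 0 0 0 0 0 5.2"

```text
t: 14.4
tcp_pos: [0.5769, 0.0526, 0.0155]
tool_rot: [0.486, -0.513, 0.513, -0.487]
ft_force: [-0.6, -2.6, -0.6]
width: 0.551
```

Request:
apply_moves --series "-0.05 0 0 0 0 0 5.2; -0.1 0 0 0 0 0 5.2; -0.15 0 0 0 0 0 5.2; -0.2 0 0 0 0 0 5.2"

```text
t: 14.9
tcp_pos: [0.577, 0.0545, 0.0155]
tool_rot: [0.486, -0.513, 0.513, -0.486]
ft_force: [0.2, -1.9, -0.6]
width: 0.553
```

Request:
apply_moves --series "-0.05 0 0 0 0 0 5.2; -0.1 0 0 0 0 0 5.2; -0.15 0 0 0 0 0 5.2; -0.2 0 0 0 0 0 5.2"

```text
t: 15.4
tcp_pos: [0.5771, 0.0562, 0.0155]
tool_rot: [0.487, -0.513, 0.513, -0.486]
ft_force: [-0.4, -4.2, -0.5]
width: 0.553
```

Request:
apply_moves --series "-0.05 0 0 0 0 0 5.2; -0.1 0 0 0 0 0 5.2; -0.15 0 0 0 0 0 5.2; -0.15 0 0 0 0 0 5.2"

```text
t: 15.9
tcp_pos: [0.577, 0.0563, 0.0155]
tool_rot: [0.488, -0.512, 0.514, -0.486]
ft_force: [-2.6, -9.6, 0.1]
width: 0.55
```

Request:
apply_moves --series "-0.05 0 0 0 0 0 5.2; -0.1 0 0 0 0 0 5.2; -0.15 0 0 0 0 0 5.2; -0.15 0 0 0 0 0 5.2"

```text
t: 16.4
tcp_pos: [0.5771, 0.0563, 0.0156]
tool_rot: [0.488, -0.512, 0.514, -0.485]
ft_force: [-3.3, -15.7, 1.1]
width: 0.551
```

The hand has stalled while the force climbs to 16 N, so the dish is seated on the rail. Retreating straight back, then up.

Request:
apply_moves --series "0.5 0 0 0 0 0 5.2; 1 0 0 0 0 0 5.2; 1.5 0 0 0 0 0 5.2; 2 0 0 0 0 0 5.2; 3 0 0 0 0 0 5.2; 3 -3 0 0 0 0 5.2; 3 -8 0 0 0 0 5.2; 3 -13 0 0 0 0 5.2; 6 -18 0 0 0 0 5.2; 12 -20 0 0 0 0 5.2; 18 -20 0 0 0 0 5.2; 24 -20 0 0 0 0 5.2; 28 -20 0 0 0 0 5.2; 28 -20 0 0 0 0 5.2; 28 -20 0 0 0 0 5.2; 28 -20 0 0 0 0 5.2"

```text
t: 18.4
tcp_pos: [0.5624, -0.2188, 0.2154]
tool_rot: [-0.487, 0.513, -0.513, 0.487]
ft_force: [0.1, -0.0, -0.2]
width: 0.554
```

```bash
python3 - <<'E'
from h import *
s,q=info(); print(s["tcp_pos"],s["ft_force"],s["t"])
dish_scene("d6")
im=optics.snapshot("side")[:,:,::-1].copy()
r=rect(im,"side",.042,.75,.28,580,400); h=cv2.cvtColor(r,cv2.COLOR_BGR2HSV)
cv2.imwrite("pics/fin.png",cv2.resize(np.vstack([cv2.imread("pics/d6.png"),r])[:, :420],None,fx=.74,fy=.74))
E
```

```text
[ 0.56241869 -0.21883792  0.21544166] [ 0.09568002 -0.04411224 -0.21145399] 18.4
dish [ 0.1241 -0.0073] ang 0.054 size [100. 133.] 10645.5
```

View pics/fin.png

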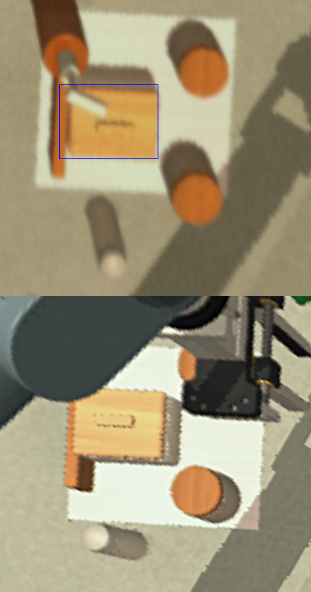

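```bash
python3 - <<'E'
from h import *
im=optics.snapshot("side")[:,:,::-1].copy()
r=rect(im,"side",.042,.75,.28,580,400); h=cv2.cvtColor(r,cv2.COLOR_BGR2HSV)
print([h[v,u].tolist() for u,v in [(200,190),(120,210),(105,230),(265,265)]])
m=((h[...,0]>8)&(h[...,0]<28)&(h[...,1]>70)&(h[...,2]>205)).astype(np.uint8)*255
m=cv2.morphologyEx(m,cv2.MORPH_CLOSE,np.ones((9,9)));m=cv2.morphologyEx(m,cv2.MORPH_OPEN,np.ones((9,9)))
k=max(cv2.findContours(m,cv2.RETR_EXTERNAL,cv2.CHAIN_APPROX_NONE)[0],key=cv2.contourArea)
b=cv2.minAreaRect(k);print(b,cv2.contourArea(k))
Os=np.array([.570,.0065]) # station origin as the side camera saw it
d=np.array([.75-b[0][1]/1000,.28-b[0][0]/1000])-Os; print("station xy",d@SX,d@SY)
E
```

```text
[[21, 116, 234], [18, 125, 238], [13, 161, 150], [13, 160, 205]]
((153.0, 190.5), (129.0, 132.0), 90.0) 11163.0
station xy 0.1197558412379684 0.017001132003090603
```

```bash
python3 - <<'E'
from h import *
im=optics.snapshot("side")[:,:,::-1].copy()
r=rect(im,"side",.042,.75,.28,580,400); h=cv2.cvtColor(r,cv2.COLOR_BGR2HSV)
m=((h[...,0]>14)&(h[...,0]<28)&(h[...,1]>70)&(h[...,2]>205))
m=cv2.morphologyEx(m.astype(np.uint8),cv2.MORPH_CLOSE,np.ones((7,7)))
vs=np.arange(150,205,2); right=[np.where(m[v,100:260])[0].max()+100 for v in vs]; left=[np.where(m[v,60:200])[0].min()+60 for v in vs]
us=np.arange(125,210,3); bot=[np.where(m[130:260,u])[0].max()+130 for u in us]; top=[np.where(m[100:200,u])[0].min()+100 for u in us]
for n,a,b in (("right",vs,right),("left",vs,left),("bot",us,bot),("top",us,top)):
    p=np.polyfit(a,b,1); print(n,"slope deg",np.degrees(np.arctan(p[0])).round(2),"mid",np.polyval(p,np.mean(a)).round(1),"res",np.std(b-np.polyval(p,a)).round(1))
# near and far edge in station frame as seen by the side camera
Os=np.array([.570,.0065]); v=177
for n,e in (("near",np.mean(right)),("far",np.mean(left))): print(n,(np.array([.75-v/1000,.28-e/1000])-Os)@SX)
b=np.mean(bot); d=np.array([.75-b/1000,.28-np.mean(us)/1000])-Os; print("+y edge",d@SY)
E
```

```text
right slope deg -2.69 mid 218.2 res 0.3
left slope deg -6.36 mid 97.8 res 3.0
bot slope deg 3.13 mid 215.4 res 0.5
top slope deg -1.43 mid 127.7 res 2.3
near 0.05533138747447755
far 0.17558373220090562
+y edge 0.04112136463201717
```

```bash
python3 -c "
from station import ctrl
print(ctrl.job_done())"
```

```text
the job is handed in; nothing more can be done
None
```

I pushed the wooden-lidded butter dish through the gap and up against the rail using only the open fingers, then withdrew the hand and handed the job in at about 18.6 s. I turned the dish about 16° to line it up before pushing it straight through.

**Seating on the rail:** the hand stalled while the force rose to about 16 N, which I took as contact with the rail.

**Last measurement (side camera, after withdrawing the hand):**

| Check | Measured | Allowed |
|---|---|---|
| Centre along the gap, x | about 0.1155 m | 0.109 to 0.12 m |
| Centre across the gap, y | about -5 mm | ±25 mm |
| Angle to the rail | under 0.01 rad | under 0.08 rad |

- **Force:** the wrist reading is near zero, so the robot touches nothing.
- **Bystanders:** the shaker looked unmoved in the final picture. The hand never went near the mug or the soap bottle, and I did not measure any of the three again.
- **Checks that disagreed:** the automatic outline fits on the final pictures (scene and side) gave 0.124 m and 0.120 m. Both merged the lid with the rail, and in the side view the arm hid part of the dish. The fitted lines along the lid's left (rail-side) and top edges were also noisy. I relied on the two clean edges, and the lid length came out at 120 mm as it should.

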